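# Find the slip angle on the tilt rig and set the index

### The job

Find the angle at which the first of the two pieces on the tilting ramp lets go: lift the ramp slowly by its side rod until one piece slides down to the fence by itself, stop there so that the other piece stays where it is, and leave the ramp standing at that angle. Then note the angle by sliding the index along its rail until its bar is felt to bear gently on the underside of the raised ramp, without lifting the ramp further, and let go so that it stays bearing there. Do not touch the two pieces.

Things in the scene. Friction and masses are not known exactly. Their poses are not given: they have to be found in the camera images.
- tilt_rig: fixed tilt rig, grey base plate 260 x 375 x 12 mm. Origin on the bench under the middle of the ramp. Its x axis is parallel to the hinge line (towards the far side from the robot), its y axis runs from the free end of the ramp towards the hinge, z up. The hinge line is at y = +110 mm, 40 mm above the bench. The index rail lies on the near side, along y at x = -165 mm.
- tilt_ramp (a joint): angle of the ramp (rad): 0 lying level, grows as the free end rises, at most 0.75. The hinge is stiff: lifting at the rod takes about 10 N, and the ramp stays where it is left. The first piece slips somewhere between 0.34 and 0.54 rad, the other some 0.05 to 0.07 rad later.
- ramp_hinge (a point): middle of the hinge line, fixed to the ramp and turning with it: y axis up-slope to down-slope (the ramp lies at y = -220 to 0 mm), x along the hinge line, z normal to the deck. Aluminium deck 134 mm wide, 10 mm thick, its underside is the plane z = 0, its top z = 10 mm. Two lanes with low rims (5 mm), and at the hinge end a fence 18 mm high whose up-slope face is at y = -12 mm.
- lift_rod (a point): middle of the grip of the lifting rod, a round steel rod 12 mm in diameter that stands out 42 mm from the near side of the deck at its free end, parallel to the hinge line (at x = -88, y = -210, z = 5 mm in the frame of ramp_hinge). With the ramp level it is 45 mm above the bench and 33 mm above the base plate. It can turn between the finger pads.
- foam_rest: foam slide rest, a soft-edged block 50 x 76 x 29 mm, standing in one lane near the free end, long side along the slope; origin at the centre of its underside. It is the piece that lets go second.
- flat_box: flat hinged box for cover slips, 32 x 49 x 14 mm, in the other lane near the free end, long side along the slope; origin at the centre of its underside. It is the piece that lets go first, and slides 100 to 130 mm down to the fence, where its origin is at about y = -37 mm in the frame of ramp_hinge.
- index_slide (a joint): travel of the index along its rail (m): grows towards the hinge end (+y of tilt_rig), 0 to 0.24. Starts at 0 to 0.03, out beyond the free end of the ramp. Slides with about 2.5 N and stays where it is left. The bar bears on the deck: about 7 N more along the rail would lift the ramp, so press no more than about 4 N.
- index_post (a point): grip point on the index's upright flat post (22 mm along x of tilt_rig, 14 mm along the rail, top 87 mm above the bench; this point 70 mm above the bench, on the post's axis). The post stands 90 mm clear of the near side of the ramp.
- index_stem (a point): collar on the index (49 mm above the bench, 33 mm from the post axis) clamping the stem of its horizontal bar. The bar, round, 10 mm in diameter, parallel to the hinge line, runs in line with the post from this stem to well under the ramp. Its axis is 81 to 89 mm above the bench: clamped by hand, different each time, not reported, so where it meets the ramp must be felt.
Mind the look-alikes: they are no part of the job. Of the things like the foam_rest, leave any that is orange or white; of the rest the larger one is meant.

How it is judged:
By the outcome, as a careful person would: the job done as asked, in the order asked, and still so for the second after the job is handed in, with the robot touching nothing.
It also fails if it takes over 72 s, if anything falls off the work surface, if the arm or the gripper's body presses on something with over 40 N, if the wrist force passes 120 N, or if a joint passes its speed limit or range.

### The arm

A 6-joint arm with a two-finger parallel gripper is mounted at the origin on a cart in front of the work surface, level with it; the furniture and walls round the work are solid. World frame = base frame: x ahead of the robot, y to its left, z up, the work surface at z = 0. Lengths are in m, angles in rad, forces in N, time in s.
With the tool pointing down it reaches from about 0.25 to 0.775 m from the base axis. Payload 8.9 kg.
Tool frame: the origin (TCP) lies at the very end of the fingers, on their centre line; the grasp point (between the pads) lies 19 mm behind it (robot.grip_point_offset is the distance from the TCP to the grasp point, in m); z points along the fingers, y is the line along which they close (so a half turn about z gives the same grasp; the last joint's range is limited). The gripper opens to 85 mm and grips with 20 to 120 N. Pads are 22 mm wide; open, the fingers measure 114 mm over their backs; the gripper's body (76 mm by 85 mm) begins 54 mm behind the grasp point. The pads swing forward as they close: fully open they stand 13 mm farther back than shut.
Start: joints at [-1.261, 0.291, -0.153, 1.127, 0, 1.431], TCP at [0.228, -0.473, 0.231] pointing down, gripper open.
Joint ranges: [-2.52, 2.52], [-0.91, 1.74], [-1.3, 1.37], [-1.96, 2.02], [-1.52, 1.47], [-3.14, 3.14]. Speed limits (rad/s): [2.22, 2.22, 2.79, 3.14, 3.14, 3.14].

### API

Orientations are given as a unit quaternion [x, y, z, w].
In Python, from station import robot gives the robot as it stands.
- The arm moves only by the tool send_rows, never from a script. Its argument "plan" is a list of rows, each a list of 3 entries, a list of its own where there are three numbers: the shift along the tool's x, y, z scaled (see below), then the turn, a rotation vector about the tool's x, y, z scaled (see below), then the closure, from 0 (fully open) to 1 (shut). A call has 1 to 12 rows; each row shifts and turns the commanded pose from where the row before left it, along the tool's axes as they then stand; what a row does not reach is not made up. The controller multiplies each number of a shift by 300 mm and each number of a turn by 0.15 rad. A row lasts 1/8 s, in which the tool goes at most 62.5 mm and 10.7 degrees, less where a joint would pass 70% of its speed; a pose out of reach is approached as far as the arm can. A call with a number of a shift or a turn outside -1 to 1 is refused whole. A call with a gripper value outside its range is refused whole. The fingers move at their own pace and stop on an object; "force" is the grip in N (left out, the last holds). Time passes only in rows, so rows that do not move let the fingers close. It gives the time, the measured TCP pose, the force, the opening and the grip force at its end, in the units of the state.
- robot.state(): the state, without advancing time (a new reading comes with each control period).
- robot.camera(name): name is "side" or "top" or "wrist"; returns a dict with "image" (400x640x3 uint8, red, green, blue), "depth" (400x640 float32, m along the optical axis (not along the pixel's ray), 0 where there is no reading), "vfov" (degrees; the focal length in pixels is half the picture's height over the tangent of half this angle, whatever the lens; pixels are square), "cx", "cy" (the principal point, pixels), "world_to_cam" (4x4, takes a point from world to camera coordinates). Camera axes: x right, y up, looking along -z (the intrinsics and any distortion apply to the point x, -y, -z); pixel columns grow to the right and rows downward; lengths in m; the calibration is good to about 2 mm. A picture is of the moment at which its call begins.
- robot.close_job(): hands the job in; it is judged then, once.
The state is a dict: "t": time; "q": joint angles; "qd": joint speeds; "joint_efforts": joint torques, N m; "tool_pos": TCP position; "tcp_rot": TCP orientation; "force": force on the tool from outside, world axes, zero at the start; "wrist_torque": the same for the moment, N m; "finger_gap": opening from 0.0 (shut) to 1.0 (fully open); "gripper_force": force on a finger pad.
Only numpy, scipy, OpenCV 4.12 (cv2) and the standard library are available. Lean on these libraries where they do the work, as an engineer would, in place of code of your own. Each camera call takes 0.05 s, during which the arm holds its last target. There are 200 camera calls.

## Working session

There is one attempt and no reset: what is moved stays moved. The work goes in short steps, Python scripts to look and compute and a tool call to move; the robot and the scene stay as the last step left them, time stands still between calls to the robot, and variables do not carry over. Pictures are saved under pics/ and viewed, at most 10 in all, crops included, and the job is handed in when it is done.

Besides the shell and the picture viewer there is one more tool, called after "Call:" by a JSON object that holds its "op" and its "data", one argument or row to a line. send_rows: Moves the arm, as the interface text tells. Shifts and turns lie within -1 to 1; 1 stands for 300 mm of shift or 0.15 rad of turn. Its arguments: {"type":"object","properties":{"plan":{"type":"array"},"force":{"type":"number"}},"required":["plan"]}

```bash
ls; mkdir -p pics
cat > h.py <<'E'
import numpy as np, cv2
from station import robot
def cam(n,save=None):
    c=robot.camera(n)
    if save: cv2.imwrite('pics/'+save,c['image'][:,:,::-1])
    return c
def pts(c):
    h,w=c['depth'].shape; f=h/2/np.tan(np.radians(c['vfov'])/2)
    u,v=np.meshgrid(np.arange(w),np.arange(h)); d=c['depth']
    P=np.stack([(u-c['cx'])/f*d,-(v-c['cy'])/f*d,-d,np.ones_like(d)],-1)
    return (P@np.linalg.inv(c['world_to_cam']).T)[...,:3]
E
python3 - <<'E'
from h import *
s=robot.state();print(s)
ims=[]
for n in['top','side']:
    c=cam(n,n+'0.png');print(n,[c[k] for k in('vfov','cx','cy')],c.keys());print(c['world_to_cam'].round(3).tolist())
    np.save(n+'0.npy',pts(c).astype('f4'))
E
```

```text
pics
{'t': 0.0, 'q': array([-1.26128868e+00,  2.91275804e-01, -1.54095524e-01,  1.12668366e+00,
       -7.64893091e-06,  1.43153245e+00]), 'qd': array([ 0.00196379, -0.00255428,  0.00118471,  0.00216215,  0.00212127,
        0.00027955]), 'joint_efforts': array([ 1.77783724e-03, -5.37149155e+01,  3.31367934e+01,  1.59879721e-02,
       -1.42342396e-04, -4.68378019e-06]), 'tool_pos': array([ 0.22766663, -0.47260698,  0.23074611]), 'tcp_rot': array([ 9.74930770e-01,  2.22507522e-01, -5.73158539e-05, -6.26727983e-04]), 'force': array([ 0.72288348, -0.02214907,  0.5510979 ]), 'wrist_torque': array([-0.01938619, -0.00532214, -0.02071486]), 'gripper_force': 0.0, 'finger_gap': 0.9988614703158074}
top [43.45951638965941, 318.28264771138527, 194.11422880928498] dict_keys(['image', 'depth', 'vfov', 'cx', 'cy', 'world_to_cam'])
[[-0.011, -1.0, 0.017, -0.007], [0.982, -0.008, 0.189, -0.549], [-0.188, 0.018, 0.982, -1.01], [0.0, 0.0, 0.0, 1.0]]
side [50.414080983958684, 324.4582446420176, 193.4014794847287] dict_keys(['image', 'depth', 'vfov', 'cx', 'cy', 'world_to_cam'])
[[0.978, -0.21, -0.008, -0.539], [0.154, 0.686, 0.712, -0.121], [-0.144, -0.697, 0.703, -0.88], [0.0, 0.0, 0.0, 1.0]]
```

View pics/top0.png

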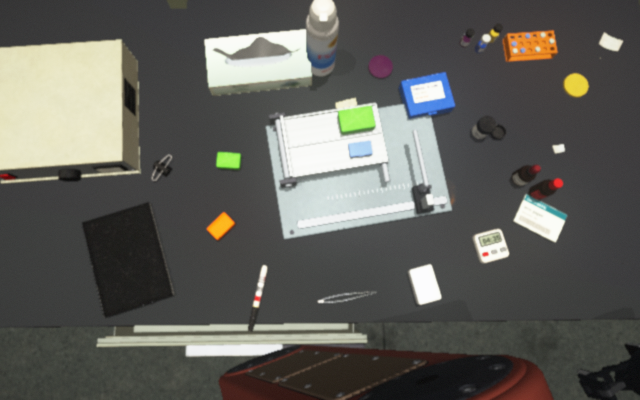

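View pics/side0.png

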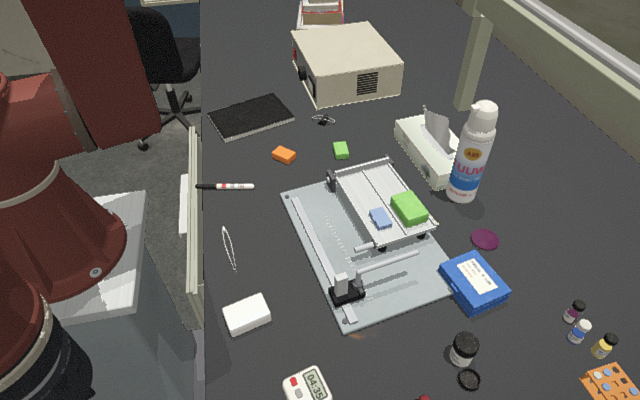

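The top view shows the rig at about (360,165), with the hinge on the left and the free end on the right. The rod is near (386,172) and the post near (424,197). Green candidates: (357,119) on the ramp, which is larger and so the foam_rest; (228,160) is smaller and so a decoy. The orange one at (220,226) and the white one at (425,284) are also decoys. The flat box is the blue one at (360,149). None of these gets touched. Next I'll measure the rig.

```bash
python3 - <<'E'
import numpy as np,cv2
im=cv2.imread('pics/top0.png');P=np.load('top0.npy')
hsv=cv2.cvtColor(im,cv2.COLOR_BGR2HSV)
print([hsv[v,u].tolist() for u,v in((300,200),(410,130),(440,190))],[P[v,u].round(3).tolist() for u,v in((300,200),(410,130),(440,190),(200,200))])
Z=P[...,2]
m=((abs(Z-0.012)<.006)&(hsv[...,2]>110)&(P[...,0]>.3)).astype('u1')
n,l,st,_=cv2.connectedComponentsWithStats(m); k=1+st[1:,4].argmax(); xy=P[l==k][:,:2]
r=cv2.minAreaRect((xy*1000).astype('f4'));print(r);b=cv2.boxPoints(r)/1000;print(b)
# rig axes: long edge ~ +y
e=[b[(i+1)%4]-b[i] for i in range(4)];y=max(e,key=lambda v:np.linalg.norm(v)+ .1*np.sign(v[1]));y=y/np.linalg.norm(y);y*=np.sign(y[1]);x=np.array([y[1],-y[0]])
c=np.array(r[0])/1000;print(c,x,y,np.degrees(np.arctan2(x[1],x[0])))
for n in('top','side'):
    Q=np.load(n+'0.npy');q=Q[...,:2]-c;R=np.stack([q@x,q@y,Q[...,2]],-1);
    for name,lo,hi in(('lift/dk',(-.14,-.2,.03),(-.02,.2,.065)),('near&post',(-.2,-.25,.06),(.1,-.05,.15))):
        s=((R>lo)&(R<hi)).all(-1);a=R[s]
        print(n,name,len(a));
        if len(a)>0:print(np.percentile(a,[1,50,99],axis=0).round(4).tolist())
E
python3 - <<'E'
import cv2
a=cv2.imread('pics/top0.png')[85:245,260:460];cv2.imwrite('pics/c1.png',cv2.resize(a,None,fx=3.7,fy=3.7,interpolation=cv2.INTER_CUBIC))
E
```

```text
[[88, 14, 218], [85, 14, 216], [85, 14, 206]] [[0.5440000295639038, 0.02800000086426735, 0.012000000104308128], [0.7020000219345093, -0.22100000083446503, 0.014000000432133675], [0.5640000104904175, -0.28299999237060547, 0.009999999776482582], [0.546999990940094, 0.24799999594688416, 0.0020000000949949026]]
((615.6569213867188, -100.07197570800781), (259.5498046875, 376.9306640625), 9.338469505310059)
[[ 0.4570203   0.06483751]
 [ 0.5181835  -0.30709764]
 [ 0.77429354 -0.26498145]
 [ 0.7131303   0.1069537 ]]
[ 0.61565692 -0.10007198] [0.98674697 0.16226658] [-0.16226658  0.98674697] 9.338482
top lift/dk 465
[[-0.126, -0.1417, 0.0311], [-0.0866, -0.1148, 0.0397], [-0.0209, 0.1568, 0.0631]]
top near&post 406
[[-0.1189, -0.1293, 0.0618], [-0.0461, -0.1222, 0.0865], [0.0414, -0.1164, 0.0913]]
side lift/dk 700
[[-0.1252, -0.1426, 0.0306], [-0.0893, -0.1293, 0.0391], [-0.0208, 0.1529, 0.0636]]
side near&post 603
[[-0.1184, -0.1311, 0.061], [-0.058, -0.1262, 0.0849], [0.0403, -0.1178, 0.0887]]
```

View pics/c1.png

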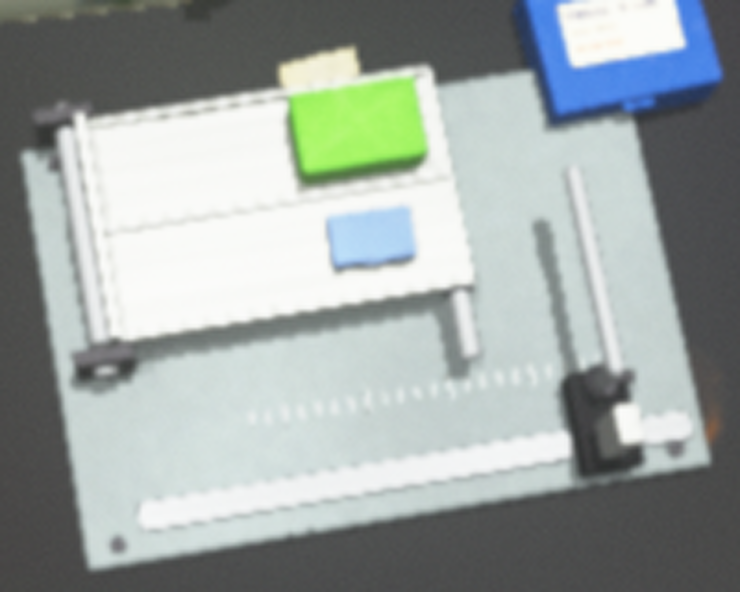

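The crop shows the index already clear of the rod: bar at crop (595,265), rod at (465,325), post at (620,430). The green foam is in the far lane and the blue box in the near lane. The plate is off-centre from the ramp, so I'll locate the deck, rod and post directly.

Run:
```python
import numpy as np,cv2
c=np.array([.61566,-.10007]);x=np.array([.98675,.16227]);y=np.array([-.16227,.98675])
for n in('top','side'):
    P=np.load(n+'0.npy');q=P[...,:2]-c;R=np.stack([q@x,q@y,P[...,2]],-1)
    m=((R>(-.03,-.09,.042))&(R<(.17,.2,.058))).all(-1).astype('u1')
    k,l,st,_=cv2.connectedComponentsWithStats(m);i=1+st[1:,4].argmax();a=R[l==i]
    print(n,'deck',len(a),np.percentile(a,[.5,2,50,98,99.5],axis=0).round(4).tolist(),cv2.minAreaRect((a[:,:2]*1000).astype('f4')))
    s=((R>(-.06,-.1,.036))&(R<(-.02,-.03,.065))).all(-1);a=R[s];
    print('rod',len(a),np.percentile(a,[2,50,98],axis=0).round(4).tolist())
    s=((R>(-.14,-.2,.07))&(R<(-.09,-.1,.1))).all(-1);a=R[s];
    print('post',len(a),a.min(0).round(4),np.median(a,0).round(4),a.max(0).round(4))
    s=((R>(-.05,-.2,.07))&(R<(.05,-.1,.1))).all(-1);a=R[s];
    print('bar',len(a),np.median(a,0).round(4),a[:,2].max())
```

```text
top deck 5063 [[-0.0213, -0.0618, 0.0445], [-0.0136, -0.0591, 0.0466], [0.0515, 0.0719, 0.0513], [0.1264, 0.1617, 0.0569], [0.1344, 0.1685, 0.0577]] ((55.90009307861328, 56.00080108642578), (242.00643920898438, 163.73147583007812), 87.99557495117188)
rod 75 [[-0.0489, -0.0578, 0.0431], [-0.0357, -0.052, 0.0503], [-0.0213, -0.047, 0.0557]]
post 95 [-0.1195 -0.1303  0.0709] [-0.109  -0.1214  0.0873] [-0.097  -0.1162  0.0913]
bar 213 [-0.0043 -0.1228  0.0868] 0.09183371812105179
side deck 3936 [[-0.0228, -0.0629, 0.0427], [-0.0161, -0.0621, 0.0445], [0.0487, 0.0577, 0.0501], [0.1263, 0.1497, 0.0567], [0.1346, 0.1682, 0.0576]] ((55.299339294433594, 55.708740234375), (241.27737426757812, 161.6385955810547), 87.93033599853516)
rod 95 [[-0.0481, -0.059, 0.0412], [-0.035, -0.0553, 0.0492], [-0.0208, -0.048, 0.0524]]
post 155 [-0.1189 -0.1315  0.0708] [-0.1095 -0.1271  0.0853] [-0.0965 -0.1167  0.089 ]
bar 276 [-0.0046 -0.1258  0.0855] 0.09032908827066422
```

Call:
{"op": "send_rows", "data": {
  "plan": [
    [[0,0,0],[0,0,0.95],0.4],
    [[0,0,0],[0,0,0.955],0.4],
    [[0.1525,-0.093,0],[0,0,0],0.4],
    [[0.1525,-0.093,0],[0,0,0],0.4],
    [[0.1525,-0.093,0],[0,0,0],0.4],
    [[0.1525,-0.093,0],[0,0,0],0.4],
    [[0.1525,-0.093,0],[0,0,0],0.4],
    [[0.1525,-0.093,0],[0,0,0],0.4],
    [[0.1525,-0.093,0],[0,0,0],0.4],
    [[0.1525,-0.093,0],[0,0,0],0.4],
    [[0.1525,-0.093,0],[0,0,0],0.4],
    [[0,0,0],[0,0,0],0.4]
  ],
  "force": 30
}}

```text
t: 1.6
tool_pos: [0.5951, -0.1557, 0.2303]
tcp_rot: [0.997, 0.083, -0.0, -0.0]
force: [0.8, -1.1, 0.9]
finger_gap: 0.597
gripper_force: 0.0
```

Run:
```python
from h import *
s=robot.state();print({k:s[k] for k in('t','tool_pos','tcp_rot','force','finger_gap')})
c=cam('wrist','w1.png');P=pts(c);np.save('w1.npy',P)
o=np.array([.61566,-.10007]);x=np.array([.98675,.16227]);y=np.array([-.16227,.98675])
q=P[...,:2]-o;R=np.stack([q@x,q@y,P[...,2]],-1)
for n,lo,hi in(('rod',(-.055,-.1,.035),(-.02,-.02,.065)),('post',(-.14,-.2,.075),(-.09,-.1,.1)),('bar',(-.05,-.2,.07),(.05,-.1,.1)),('rodA',(-.05,-.1,.035),(-.04,-.02,.065)),('barA',(-.06,-.2,.07),(-.04,-.1,.1)),('barB',(.02,-.2,.07),(.04,-.1,.1))):
    a=R[((R>lo)&(R<hi)).all(-1)];print(n,len(a),np.percentile(a,[2,50,98],axis=0).round(4).tolist() if len(a) else 0)
```

```text
{'t': 1.6, 'tool_pos': array([ 0.59514407, -0.15565236,  0.23032132]), 'tcp_rot': array([ 9.96512917e-01,  8.34372220e-02, -1.84783405e-04, -4.49762463e-04]), 'force': array([ 0.78194155, -1.06095409,  0.92744138]), 'finger_gap': 0.5969674713117179}
rod 315 [[-0.0475, -0.058, 0.0446], [-0.0332, -0.0521, 0.0494], [-0.0205, -0.0471, 0.0516]]
post 13 [[-0.0972, -0.1293, 0.0758], [-0.0964, -0.1279, 0.0803], [-0.096, -0.1263, 0.0839]]
bar 1285 [[-0.0475, -0.1275, 0.0813], [0.0005, -0.1222, 0.0854], [0.0431, -0.1183, 0.0874]]
rodA 85 [[-0.0477, -0.0571, 0.0472], [-0.0439, -0.0521, 0.0494], [-0.0403, -0.0471, 0.0519]]
barA 240 [[-0.0594, -0.1275, 0.0813], [-0.0499, -0.1222, 0.0855], [-0.0403, -0.1182, 0.0874]]
barB 303 [[0.0205, -0.1277, 0.0816], [0.0303, -0.1222, 0.0854], [0.0399, -0.1184, 0.0873]]
```

View pics/w1.png

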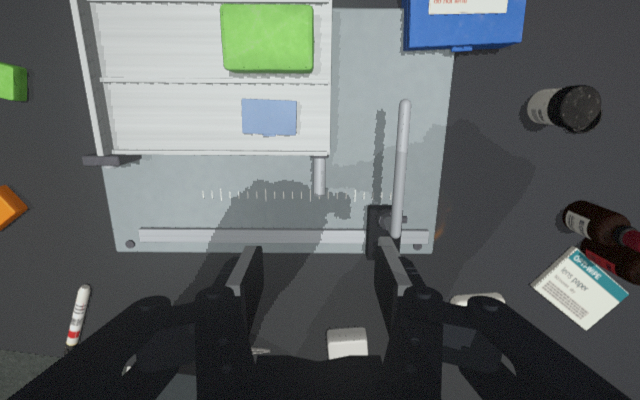

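The wrist view shows the rod at (319,175) and the bar at (402,170), both parallel to the rig x axis. That matches the measured rod y of -0.052 and the rod top at z of about 0.0505. I'll descend and grip.

Call:
{"op": "send_rows", "data": {
  "plan": [
    [[-0.006,0.003,0],[0,0,0.027],0.4],
    [[0,0,0.17],[0,0,0],0.4],
    [[0,0,0.17],[0,0,0],0.4],
    [[0,0,0.17],[0,0,0],0.4],
    [[0,0,0.1],[0,0,0],0.4],
    [[0,0,0.07],[0,0,0],0.4],
    [[0,0,0],[0,0,0],0.4]
  ]
}}

```text
t: 2.52
tool_pos: [0.5896, -0.1603, 0.0262]
tcp_rot: [0.997, 0.078, -0.001, -0.001]
force: [0.9, 0.3, 0.9]
finger_gap: 0.601
gripper_force: 0.0
```

Call:
{"op": "send_rows", "data": {
  "plan": [
    [[0,0,0],[0,0,0],1],
    [[0,0,0],[0,0,0],1],
    [[0,0,0],[0,0,0],1],
    [[0,0,0],[0,0,0],1],
    [[0,0,0],[0,0,0],1]
  ],
  "force": 30
}}

```text
t: 3.15
tool_pos: [0.5918, -0.1568, 0.0287]
tcp_rot: [0.997, 0.08, 0.001, -0.002]
force: [-1.1, 13.8, 8.9]
finger_gap: 0.127
gripper_force: 29.4
```

Call:
{"op": "send_rows", "data": {
  "plan": [
    [[0,-0.011,-0.008],[0,0,0],1],
    [[0,-0.001,-0.0174],[0,0,0],1],
    [[0,-0.001,-0.0174],[0,0,0],1],
    [[0,-0.002,-0.0174],[0,0,0],1],
    [[0,-0.003,-0.0172],[0,0,0],1],
    [[0,-0.003,-0.0172],[0,0,0],1],
    [[0,-0.003,-0.0172],[0,0,0],1],
    [[0,-0.003,-0.0172],[0,0,0],1],
    [[0,-0.0047,-0.0168],[0,0,0],1],
    [[0,-0.0047,-0.0168],[0,0,0],1],
    [[0,-0.0047,-0.0168],[0,0,0],1],
    [[0,0,0],[0,0,0],1]
  ]
}}

```text
t: 4.65
tool_pos: [0.5904, -0.1488, 0.0824]
tcp_rot: [0.997, 0.079, 0.001, 0.001]
force: [2.2, -5.6, -1.7]
finger_gap: 0.125
gripper_force: 29.9
```

```bash
cat >> h.py <<'E'
O=np.array([.61566,-.10007]);X=np.array([.98675,.16227]);Y=np.array([-.16227,.98675])
O=O+.0565*X+.0478*Y
def rig(P): q=P[...,:2]-O; return np.stack([q@X,q@Y,P[...,2]],-1)
def chk():
    s=robot.state();t=rig(s['tool_pos']);F=s['force']
    print('t',s['t'],'tcp rig',t.round(4),'Frig',[round(float(v),1) for v in(F[:2]@X,F[:2]@Y,F[2])],'gap',round(s['finger_gap'],3))
    c=robot.camera('top');P=rig(pts(c));hsv=cv2.cvtColor(c['image'],cv2.COLOR_RGB2HSV)
    for n,lo,hi in(('box',(100,70,120),(112,200,255)),('foam',(40,120,90),(75,255,255))):
        m=cv2.inRange(hsv,lo,hi)>0;m&=((P>(-.09,-.13,.03))&(P<(.09,.13,.25))).all(-1)
        v,u=np.where(m);a=P[m];print(n,m.sum(),'px',u.mean().round(1),v.mean().round(1),'rig',np.median(a,0).round(4)) if m.sum() else print(n,0)
    m=((P>(-.055,-.09,.042))&(P<(.055,.08,.22))).all(-1)&(hsv[...,1]<40);a=P[m]
    if len(a)>100:
        k=np.polyfit(a[:,1],a[:,2],1);r=a[:,2]-np.polyval(k,a[:,1]);a=a[abs(r)<.006];k=np.polyfit(a[:,1],a[:,2],1);th=-np.arctan(k[0])
        print('deck angle',th.round(4),'hinge top z',np.polyval(k,.11).round(4),len(a))
    z=t[2]+.019-.04;yy=t[1]-.11;print('angle from tcp',round(np.arctan2(z,-yy)-np.arctan2(5,210),4))
    return c
E
python3 - <<'E'
from h import *
c=chk();cv2.imwrite('pics/t2.png',c['image'][:,:,::-1])
E
```

```text
t 4.65 tcp rig [-0.0894 -0.0918  0.0824] Frig [1.3, -5.9, -1.7] gap 0.125
box 42 px 355.9 146.3 rig [-0.0346 -0.0377  0.1045]
foam 837 px 352.2 113.9 rig [ 0.0318 -0.0443  0.1193]
deck angle 0.2555 hinge top z 0.0509 2615
angle from tcp 0.2714
```

View pics/t2.png

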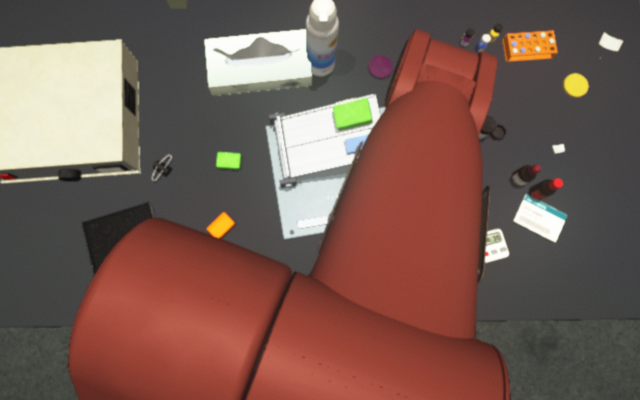

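The top view shows the arm covering the near lane beyond column 365. The foam at (352,114) and the edge of the box at (356,146) are visible, still up near the free end. The ramp is at about 0.26 rad, so I'll go on to about 0.33.

Call:
{"op": "send_rows", "data": {
  "plan": [
    [[0,-0.002,-0.012],[0,0,0],1],
    [[0,-0.003,-0.012],[0,0,0],1],
    [[0,-0.003,-0.012],[0,0,0],1],
    [[0,-0.004,-0.012],[0,0,0],1],
    [[0,0,0],[0,0,0],1]
  ]
}}

```text
t: 5.32
tool_pos: [0.5897, -0.1445, 0.0964]
tcp_rot: [0.997, 0.079, 0.001, 0.001]
force: [2.4, -3.5, -2.0]
finger_gap: 0.126
gripper_force: 29.7
```

```bash
sed -i 's/+.019-.04/+.0165-.04/; s/    return c$//' h.py
cat >> h.py <<'E'
    c=robot.camera('side');P=rig(pts(c));hsv=cv2.cvtColor(c['image'],cv2.COLOR_RGB2HSV)
    for n,lo,hi in(('box',(100,70,120),(112,200,255)),('foam',(40,120,90),(75,255,255))):
        m=cv2.inRange(hsv,lo,hi)>0;m&=((P>(-.09,-.13,.03))&(P<(.09,.13,.25))).all(-1)
        v,u=np.where(m);a=P[m];print('side',n,m.sum(),'px',u.mean().round(1),v.mean().round(1),'rig',np.median(a,0).round(4)) if m.sum() else print(n,0)
    return c
E
python3 -c "
from h import *
c=chk();cv2.imwrite('pics/s2.png',c['image'][:,:,::-1])"
```

```text
t 5.325 tcp rig [-0.0893 -0.0874  0.0964] Frig [1.8, -3.8, -2.0] gap 0.126
box 140 px 351.8 143.5 rig [-0.027  -0.0308  0.1119]
foam 863 px 350.4 112.5 rig [ 0.0319 -0.0394  0.1295]
deck angle 0.3242 hinge top z 0.0511 2604
angle from tcp 0.3297
side box 11 px 383.2 200.5 rig [-0.0296 -0.063   0.1135]
side foam 152 px 402.9 189.9 rig [ 0.0113 -0.0529  0.1196]
```

View pics/s2.png

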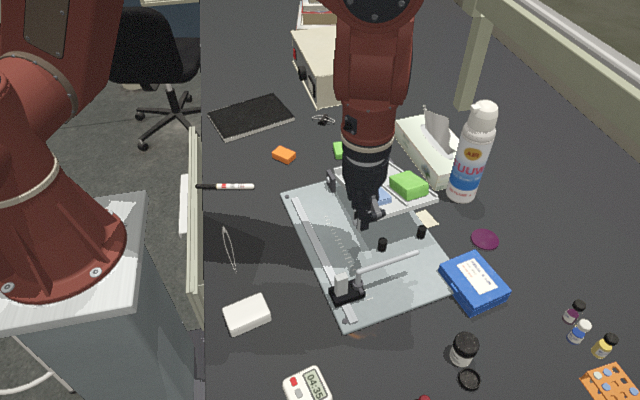

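Call:
{"op": "send_rows", "data": {
  "plan": [
    [[0,-0.0018,-0.005],[0,0,0],1],
    [[0,-0.0018,-0.005],[0,0,0],1],
    [[0,0,0],[0,0,0],1],
    [[0,0,0],[0,0,0],1]
  ]
}}

```text
t: 5.92
tool_pos: [0.5895, -0.1436, 0.0987]
tcp_rot: [0.997, 0.079, 0.0, 0.001]
force: [4.1, -5.6, -7.5]
finger_gap: 0.119
gripper_force: 29.5
```

```bash
python3 -c "
from h import *
chk()"
```

```text
t 5.925 tcp rig [-0.0894 -0.0865  0.0987] Frig [3.2, -6.2, -7.5] gap 0.119
box 137 px 351.6 143.2 rig [-0.0274 -0.0298  0.114 ]
foam 872 px 350.0 112.3 rig [ 0.0318 -0.0386  0.1313]
deck angle 0.3364 hinge top z 0.051 2586
angle from tcp 0.3417
side box 15 px 381.7 199.3 rig [-0.0364 -0.0631  0.116 ]
side foam 149 px 403.2 189.0 rig [ 0.0113 -0.0532  0.1212]
```

Call:
{"op": "send_rows", "data": {
  "plan": [
    [[0,-0.0018,-0.005],[0,0,0],1],
    [[0,-0.0018,-0.005],[0,0,0],1],
    [[0,0,0],[0,0,0],1],
    [[0,0,0],[0,0,0],1]
  ]
}}

```text
t: 6.52
tool_pos: [0.5893, -0.1426, 0.1017]
tcp_rot: [0.997, 0.079, 0.0, 0.001]
force: [5.3, -5.8, -7.0]
finger_gap: 0.129
gripper_force: 29.4
```

```bash
python3 -c "
from h import *
chk()"
```

```text
t 6.525 tcp rig [-0.0894 -0.0855  0.1017] Frig [4.3, -6.6, -7.0] gap 0.129
box 147 px 350.9 142.8 rig [-0.0266 -0.0285  0.1165]
foam 876 px 349.5 112.0 rig [ 0.0317 -0.0373  0.1338]
deck angle 0.348 hinge top z 0.0513 2565
angle from tcp 0.3567
side box 9 px 382.4 197.1 rig [-0.0386 -0.0624  0.1205]
side foam 146 px 403.1 187.7 rig [ 0.0114 -0.0513  0.1242]
```

Call:
{"op": "send_rows", "data": {
  "plan": [
    [[0.002,-0.0016,-0.005],[0,0,0],1],
    [[0,-0.0016,-0.005],[0,0,0],1],
    [[0,0,0],[0,0,0],1],
    [[0,0,0],[0,0,0],1]
  ]
}}

```text
t: 7.12
tool_pos: [0.5892, -0.1415, 0.1045]
tcp_rot: [0.997, 0.079, -0.0, 0.001]
force: [3.2, -5.8, -6.8]
finger_gap: 0.125
gripper_force: 29.4
```

```bash
python3 -c "
from h import *
chk()"
```

```text
t 7.125 tcp rig [-0.0894 -0.0844  0.1045] Frig [2.2, -6.2, -6.8] gap 0.125
box 150 px 350.4 142.4 rig [-0.026  -0.0274  0.1184]
foam 882 px 349.1 111.7 rig [ 0.0321 -0.0362  0.1358]
deck angle 0.3626 hinge top z 0.0513 2549
angle from tcp 0.3708
side box 8 px 381.4 197.5 rig [-0.0339 -0.0601  0.1241]
side foam 147 px 402.1 186.3 rig [ 0.0113 -0.05    0.1267]
```

Call:
{"op": "send_rows", "data": {
  "plan": [
    [[0,-0.0018,-0.005],[0,0,0],1],
    [[0,-0.0018,-0.005],[0,0,0],1],
    [[0,0,0],[0,0,0],1],
    [[0,0,0],[0,0,0],1]
  ]
}}

```text
t: 7.72
tool_pos: [0.5889, -0.1403, 0.1074]
tcp_rot: [0.997, 0.079, -0.0, 0.001]
force: [3.1, -5.1, -6.0]
finger_gap: 0.125
gripper_force: 29.3
```

```bash
python3 -c "
from h import *
chk()"
```

```text
t 7.725 tcp rig [-0.0894 -0.0832  0.1074] Frig [2.3, -5.5, -6.0] gap 0.125
box 167 px 350.2 141.8 rig [-0.0253 -0.0267  0.1203]
foam 883 px 348.5 111.5 rig [ 0.0315 -0.0348  0.138 ]
deck angle 0.3755 hinge top z 0.0515 2532
angle from tcp 0.3861
side box 5 px 381.0 194.8 rig [-0.0402 -0.0599  0.13  ]
side foam 142 px 401.9 185.3 rig [ 0.0113 -0.0479  0.1284]
```

Call:
{"op": "send_rows", "data": {
  "plan": [
    [[0,-0.0018,-0.005],[0,0,0],1],
    [[0,-0.0018,-0.005],[0,0,0],1],
    [[0,0,0],[0,0,0],1],
    [[0,0,0],[0,0,0],1]
  ]
}}

```text
t: 8.32
tool_pos: [0.5888, -0.1392, 0.1104]
tcp_rot: [0.997, 0.079, -0.0, 0.0]
force: [3.0, -3.5, -7.1]
finger_gap: 0.125
gripper_force: 29.3
```

```bash
python3 -c "
from h import *
chk()"
```

```text
t 8.325 tcp rig [-0.0894 -0.082   0.1104] Frig [2.4, -3.9, -7.1] gap 0.125
box 161 px 349.8 141.5 rig [-0.0253 -0.0268  0.123 ]
foam 895 px 348.0 111.2 rig [ 0.0316 -0.0338  0.1402]
deck angle 0.3932 hinge top z 0.0513 2513
angle from tcp 0.4012
side box 7 px 383.1 195.3 rig [-0.0317 -0.0584  0.1244]
side foam 142 px 401.4 184.0 rig [ 0.0114 -0.0458  0.1309]
```

Call:
{"op": "send_rows", "data": {
  "plan": [
    [[0,-0.0019,-0.005],[0,0,0],1],
    [[0,-0.0019,-0.005],[0,0,0],1],
    [[0,0,0],[0,0,0],1],
    [[0,0,0],[0,0,0],1]
  ]
}}

```text
t: 8.93
tool_pos: [0.5886, -0.1379, 0.1134]
tcp_rot: [0.997, 0.079, -0.0, 0.0]
force: [3.4, -4.1, -6.3]
finger_gap: 0.129
gripper_force: 29.3
```

```bash
python3 -c "
from h import *
chk()"
```

```text
t 8.925 tcp rig [-0.0893 -0.0807  0.1134] Frig [2.7, -4.6, -6.3] gap 0.129
box 170 px 349.0 141.5 rig [-0.0253 -0.0246  0.1246]
foam 894 px 347.6 110.9 rig [ 0.0316 -0.0327  0.142 ]
deck angle 0.4066 hinge top z 0.0514 2502
angle from tcp 0.4167
side box 4 px 382.2 191.8 rig [-0.0317 -0.0575  0.1351]
side foam 138 px 401.3 182.6 rig [ 0.0115 -0.0446  0.133 ]
```

Call:
{"op": "send_rows", "data": {
  "plan": [
    [[0,-0.0019,-0.005],[0,0,0],1],
    [[0,-0.0019,-0.005],[0,0,0],1],
    [[0,0,0],[0,0,0],1],
    [[0,0,0],[0,0,0],1]
  ]
}}

```text
t: 9.52
tool_pos: [0.5884, -0.1365, 0.1163]
tcp_rot: [0.997, 0.079, -0.0, 0.0]
force: [2.5, -3.1, -7.9]
finger_gap: 0.121
gripper_force: 29.3
```

```bash
python3 -c "
from h import *
chk()"
```

```text
t 9.525 tcp rig [-0.0894 -0.0794  0.1163] Frig [1.9, -3.4, -7.9] gap 0.121
box 168 px 348.2 141.2 rig [-0.0249 -0.0231  0.1267]
foam 900 px 346.9 110.6 rig [ 0.0316 -0.0313  0.1442]
deck angle 0.421 hinge top z 0.0516 2455
angle from tcp 0.4319
side box 5 px 380.0 191.4 rig [-0.0368 -0.0541  0.1346]
side foam 153 px 400.9 181.3 rig [ 0.0114 -0.0428  0.1361]
```

Call:
{"op": "send_rows", "data": {
  "plan": [
    [[0,-0.002,-0.005],[0,0,0],1],
    [[0,-0.002,-0.005],[0,0,0],1],
    [[0,0,0],[0,0,0],1],
    [[0,0,0],[0,0,0],1]
  ]
}}

```text
t: 10.12
tool_pos: [0.5881, -0.1352, 0.1193]
tcp_rot: [0.997, 0.079, -0.0, -0.0]
force: [3.0, -3.7, -9.1]
finger_gap: 0.126
gripper_force: 29.3
```

```bash
python3 -c "
from h import *
chk()"
```

```text
t 10.125 tcp rig [-0.0894 -0.078   0.1193] Frig [2.3, -4.2, -9.1] gap 0.126
box 162 px 347.6 141.1 rig [-0.0248 -0.022   0.1281]
foam 907 px 346.4 110.4 rig [ 0.0316 -0.0298  0.1467]
deck angle 0.4363 hinge top z 0.0516 2425
angle from tcp 0.4475
side box 4 px 380.2 186.8 rig [-0.0567 -0.0845  0.181 ]
side foam 148 px 400.5 180.1 rig [ 0.0113 -0.0395  0.138 ]
```

Call:
{"op": "send_rows", "data": {
  "plan": [
    [[0,-0.002,-0.005],[0,0,0],1],
    [[0,-0.002,-0.005],[0,0,0],1],
    [[0,0,0],[0,0,0],1],
    [[0,0,0],[0,0,0],1]
  ]
}}

```text
t: 10.72
tool_pos: [0.5879, -0.1337, 0.1225]
tcp_rot: [0.997, 0.079, -0.0, -0.0]
force: [1.5, -1.4, -8.6]
finger_gap: 0.127
gripper_force: 29.3
```

```bash
python3 -c "
from h import *
chk()"
```

```text
t 10.725 tcp rig [-0.0893 -0.0764  0.1225] Frig [1.3, -1.6, -8.6] gap 0.127
box 171 px 346.5 140.9 rig [-0.0251 -0.02    0.1303]
foam 914 px 345.7 110.1 rig [ 0.0315 -0.0283  0.149 ]
deck angle 0.4533 hinge top z 0.0516 2360
angle from tcp 0.4643
side box 2 px 376.5 184.0 rig [-0.0814 -0.1175  0.2273]
side foam 145 px 399.8 178.1 rig [ 0.0114 -0.0372  0.1407]
```

Call:
{"op": "send_rows", "data": {
  "plan": [
    [[0,-0.0022,-0.0045],[0,0,0],1],
    [[0,-0.0022,-0.0045],[0,0,0],1],
    [[0,0,0],[0,0,0],1],
    [[0,0,0],[0,0,0],1],
    [[0,0,0],[0,0,0],1]
  ]
}}

```text
t: 11.45
tool_pos: [0.5877, -0.1323, 0.1252]
tcp_rot: [0.997, 0.079, -0.0, -0.0]
force: [-0.3, -0.1, -8.1]
finger_gap: 0.129
gripper_force: 29.4
```

```bash
python3 -c "
from h import *
chk()"
```

```text
t 11.45 tcp rig [-0.0893 -0.0751  0.1252] Frig [-0.3, -0.0, -8.1] gap 0.129
box 272 px 337.1 145.1 rig [-0.0288 -0.0005  0.123 ]
foam 917 px 345.2 109.8 rig [ 0.0317 -0.0274  0.151 ]
deck angle 0.4646 hinge top z 0.052 2225
angle from tcp 0.4787
side box 6 px 377.7 182.0 rig [-0.0227 -0.0211  0.1292]
side foam 144 px 399.9 177.2 rig [ 0.0113 -0.0361  0.1423]
```

The box is sliding, so I'll hold here and wait.

Call:
{"op": "send_rows", "data": {
  "plan": [
    [[0,0,0],[0,0,0],1],
    [[0,0,0],[0,0,0],1],
    [[0,0,0],[0,0,0],1],
    [[0,0,0],[0,0,0],1],
    [[0,0,0],[0,0,0],1],
    [[0,0,0],[0,0,0],1]
  ]
}}

```text
t: 12.3
tool_pos: [0.5878, -0.1324, 0.1252]
tcp_rot: [0.997, 0.079, -0.0, -0.0]
force: [-3.0, 4.2, -6.3]
finger_gap: 0.126
gripper_force: 29.6
```

```bash
python3 -c "
from h import *
chk()"
```

```text
t 12.3 tcp rig [-0.0892 -0.0752  0.1252] Frig [-2.2, 4.6, -6.3] gap 0.126
box 275 px 295.4 157.6 rig [-0.0291  0.0857  0.0794]
foam 924 px 345.1 109.8 rig [ 0.0315 -0.0271  0.151 ]
deck angle 0.4636 hinge top z 0.0521 2425
angle from tcp 0.4785
box 0
side foam 143 px 400.0 177.4 rig [ 0.0113 -0.0389  0.1435]
```

Call:
{"op": "send_rows", "data": {
  "plan": [
    [[0,-0.003,0.004],[0,0,0],1],
    [[0,0,0],[0,0,0],1],
    [[0,0,0],[0,0,0],0.6],
    [[0,0,0],[0,0,0],0.6],
    [[0,0,0],[0,0,0],0.6],
    [[0,0,-0.03],[0,0,0],0.6],
    [[0,0,-0.1],[0,0,0],0.6],
    [[0,0,-0.1],[0,0,0],0.6],
    [[0,0,0],[0,0,0],0.6]
  ]
}}

```text
t: 13.52
tool_pos: [0.5895, -0.1323, 0.1961]
tcp_rot: [0.997, 0.079, 0.002, 0.001]
force: [0.3, -0.1, 0.1]
finger_gap: 0.4
gripper_force: 0.0
```

```bash
python3 -c "
from h import *
chk()"
```

```text
t 13.525 tcp rig [-0.0875 -0.0754  0.1961] Frig [0.3, -0.2, 0.1] gap 0.4
box 272 px 295.3 157.7 rig [-0.0293  0.0858  0.079 ]
foam 914 px 344.9 109.8 rig [ 0.0316 -0.0268  0.1508]
deck angle 0.4645 hinge top z 0.0519 2275
angle from tcp 0.7258
side box 12 px 346.6 171.6 rig [-0.0415  0.0826  0.0755]
side foam 146 px 399.4 177.3 rig [ 0.0114 -0.0367  0.1417]
```

```bash
python3 -c "
from h import *
c=robot.camera('wrist');p=np.linalg.inv(c['world_to_cam'])[:3,3];s=robot.state();d=p-s['tool_pos'];print('cam rel tcp rig',(d[:2]@X).round(3),(d[:2]@Y).round(3),d[2].round(3),s['tool_pos'])
R=rig(pts(c))
for n,lo,hi in(('post',(-.18,-.2,.075),(-.152,-.14,.1)),('bar',(-.1,-.2,.07),(0,-.14,.1)),('rod',(-.125,-.11,.12),(-.07,-.05,.155))):
    a=R[((R>lo)&(R<hi)).all(-1)];print(n,len(a),np.percentile(a,[2,50,98],axis=0).round(4).tolist() if len(a) else 0)
"
```

```text
cam rel tcp rig 0.072 -0.001 0.143 [ 0.58759754 -0.13164633  0.19266876]
post 543 [[-0.173, -0.1771, 0.0755], [-0.1605, -0.1691, 0.0859], [-0.1523, -0.1638, 0.0876]]
bar 1641 [[-0.098, -0.1751, 0.0806], [-0.0526, -0.1695, 0.0854], [-0.013, -0.166, 0.0873]]
rod 1008 [[-0.1032, -0.0813, 0.1383], [-0.0862, -0.0752, 0.1431], [-0.0706, -0.0696, 0.145]]
```

Call:
{"op": "send_rows", "data": {
  "plan": [
    [[-0.129,0.16,0],[0,0,-0.03],0.4],
    [[-0.129,0.16,0],[0,0,0],0.4],
    [[0,0,0],[0,0,0],0.4],
    [[0,0,0],[0,0,0],0.4]
  ]
}}

```text
t: 14.18
tool_pos: [0.5265, -0.2387, 0.1924]
tcp_rot: [0.997, 0.081, -0.0, -0.001]
force: [0.1, 1.3, 0.3]
finger_gap: 0.599
gripper_force: 0.0
```

Call:
{"op": "send_rows", "data": {
  "plan": [
    [[0.005,0,0.15],[0,0,0],0.4],
    [[0,0,0.15],[0,0,0],0.4],
    [[0,0,0.1],[0,0,0],0.4],
    [[0,0,0.07],[0,0,0],0.4],
    [[0,0,0],[0,0,0],0.4],
    [[0,0,0],[0,0,0],0.4]
  ]
}}

```text
t: 14.92
tool_pos: [0.5291, -0.2381, 0.0527]
tcp_rot: [0.997, 0.082, 0.0, 0.0]
force: [0.1, -0.1, 0.7]
finger_gap: 0.6
gripper_force: 0.0
```

```bash
python3 -c "
from h import *
s=robot.state();print(s['t'],rig(s['tool_pos']),s['force'],s['finger_gap'])
c=robot.camera('side');cv2.imwrite('pics/s3.png',cv2.resize(c['image'][120:340,260:500,::-1],None,fx=2.7,fy=2.7))"
```

```text
14.925 [-0.16431206 -0.16999278  0.05269273] [ 0.09395854 -0.08661236  0.67551097] 0.6003249078795448
```

View pics/s3.png

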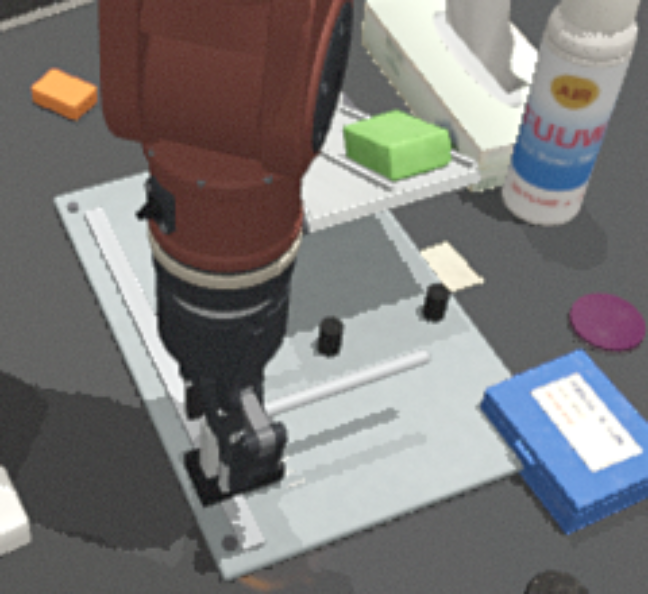

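The fingers straddle the post at crop (235,440), with the bar clear of them.

Call:
{"op": "send_rows", "data": {
  "plan": [
    [[0,0,0],[0,0,0],1],
    [[0,0,0],[0,0,0],1],
    [[0,0,0],[0,0,0],1],
    [[0,0,0],[0,0,0],1]
  ],
  "force": 25
}}

```text
t: 15.48
tool_pos: [0.5287, -0.2389, 0.0526]
tcp_rot: [0.997, 0.082, 0.0, 0.0]
force: [-0.2, 0.9, 6.2]
finger_gap: 0.158
gripper_force: 30.5
```

Call:
{"op": "send_rows", "data": {
  "plan": [
    [[0,-0.03,0],[0,0,0],1],
    [[0,-0.05,0],[0,0,0],1],
    [[0,-0.05,0],[0,0,0],1],
    [[0,0,0],[0,0,0],1],
    [[0,0,0],[0,0,0],1]
  ]
}}

```text
t: 16.1
tool_pos: [0.5223, -0.1995, 0.0526]
tcp_rot: [0.997, 0.082, 0.0, -0.0]
force: [-1.4, 2.5, 8.1]
finger_gap: 0.162
gripper_force: 30.7
```

```bash
python3 -c "
from h import *
chk()"
```

```text
t 16.1 tcp rig [-0.1648 -0.1307  0.0526] Frig [-0.9, 2.7, 8.1] gap 0.162
box 269 px 295.1 157.9 rig [-0.0297  0.0862  0.0791]
foam 899 px 345.0 109.7 rig [ 0.0319 -0.027   0.1512]
deck angle 0.4633 hinge top z 0.052 3353
angle from tcp 0.0965
side box 1 px 360.0 170.0 rig [-0.0187  0.0642  0.0878]
side foam 135 px 399.1 177.3 rig [ 0.0113 -0.0359  0.1421]
```

Call:
{"op": "send_rows", "data": {
  "plan": [
    [[0,-0.04,-0.005],[0,0,0],1],
    [[0,-0.055,0],[0,0,0],1],
    [[0,-0.055,0],[0,0,0],1],
    [[0,-0.055,0],[0,0,0],1],
    [[0,-0.055,0],[0,0,0],1],
    [[0,-0.04,0],[0,0,0],1],
    [[0,-0.02,0],[0,0,0],1],
    [[0,0,0],[0,0,0],1],
    [[0,0,0],[0,0,0],1],
    [[0,0,0],[0,0,0],1]
  ]
}}

```text
t: 17.45
tool_pos: [0.5068, -0.104, 0.0528]
tcp_rot: [0.997, 0.082, 0.001, -0.001]
force: [7.4, 4.6, -11.1]
finger_gap: 0.161
gripper_force: 27.9
```

```bash
python3 -c "
from h import *
chk()"
```

```text
t 17.45 tcp rig [-0.1646 -0.034   0.0528] Frig [8.1, 3.3, -11.1] gap 0.161
box 276 px 295.3 157.7 rig [-0.029   0.0857  0.079 ]
foam 910 px 345.1 109.8 rig [ 0.0319 -0.0271  0.151 ]
deck angle 0.4631 hinge top z 0.052 2722
angle from tcp 0.1769
side box 18 px 348.3 172.8 rig [-0.0417  0.0727  0.0784]
side foam 144 px 399.7 177.4 rig [ 0.0113 -0.0366  0.1427]
```

Call:
{"op": "send_rows", "data": {
  "plan": [
    [[0.003,-0.01,0.003],[0,0,0],1],
    [[0,-0.015,0],[0,0,0],1],
    [[0,-0.015,0],[0,0,0],1],
    [[0,-0.01,0],[0,0,0],1],
    [[0,-0.004,0],[0,0,0],1],
    [[0,-0.003,0],[0,0,0],1],
    [[0,-0.003,0],[0,0,0],1]
  ]
}}

```text
t: 18.42
tool_pos: [0.5042, -0.0876, 0.0527]
tcp_rot: [0.997, 0.082, -0.0, 0.0]
force: [-2.0, -3.4, 3.5]
finger_gap: 0.161
gripper_force: 30.0
```

```bash
cat >> h.py <<'E'
def f():
    s=robot.state();F=s['force'];print(s['t'],rig(s['tool_pos']).round(4),'F',[round(float(v),1) for v in(F[:2]@X,F[:2]@Y,F[2])],s['wrist_torque'].round(2))
E
python3 -c "
from h import *
f()"
```

```text
18.425 [-0.1645 -0.0174  0.0527] F [-2.5, -3.1, 3.5] [-0.58  0.33 -0.1 ]
```

Call:
{"op": "send_rows", "data": {
  "plan": [
    [[0,-0.0033,0],[0,0,0],1],
    [[0,-0.0033,0],[0,0,0],1],
    [[0,-0.0033,0],[0,0,0],1],
    [[0,-0.0033,0],[0,0,0],1],
    [[0,-0.0033,0],[0,0,0],1],
    [[0,-0.0033,0],[0,0,0],1],
    [[0,-0.0033,0],[0,0,0],1],
    [[0,-0.0033,0],[0,0,0],1],
    [[0,-0.0033,0],[0,0,0],1],
    [[0,-0.0033,0],[0,0,0],1],
    [[0,-0.0033,0],[0,0,0],1],
    [[0,-0.0033,0],[0,0,0],1]
  ]
}}

```text
t: 19.92
tool_pos: [0.5022, -0.0758, 0.0526]
tcp_rot: [0.997, 0.082, -0.0, 0.0]
force: [-2.6, -3.0, 5.5]
finger_gap: 0.16
gripper_force: 30.3
```

```bash
python3 -c "
from h import *
f()"
```

```text
19.925 [-0.1645 -0.0054  0.0526] F [-3.1, -2.6, 5.5] [-0.6   0.48 -0.16]
```

Call:
{"op": "send_rows", "data": {
  "plan": [
    [[0,-0.0025,0],[0,0,0],1],
    [[0,-0.0025,0],[0,0,0],1],
    [[0,-0.0025,0],[0,0,0],1],
    [[0,-0.0025,0],[0,0,0],1],
    [[0,-0.0025,0],[0,0,0],1],
    [[0,-0.0025,0],[0,0,0],1],
    [[0,-0.0025,0],[0,0,0],1],
    [[0,-0.0025,0],[0,0,0],1]
  ]
}}

```text
t: 20.92
tool_pos: [0.5013, -0.0699, 0.0526]
tcp_rot: [0.997, 0.082, -0.0, 0.0]
force: [-3.4, -2.7, 4.5]
finger_gap: 0.162
gripper_force: 30.3
```

```bash
python3 -c "
from h import *
f()"
```

```text
20.925 [-0.1644  0.0006  0.0526] F [-3.8, -2.1, 4.5] [-0.71  0.5  -0.08]
```

Call:
{"op": "send_rows", "data": {
  "plan": [
    [[0,-0.002,0],[0,0,0],1],
    [[0,-0.002,0],[0,0,0],1],
    [[0,-0.002,0],[0,0,0],1],
    [[0,-0.002,0],[0,0,0],1]
  ]
}}

```text
t: 21.42
tool_pos: [0.5009, -0.0675, 0.0526]
tcp_rot: [0.997, 0.082, -0.0, -0.0]
force: [-3.2, -2.7, 4.9]
finger_gap: 0.158
gripper_force: 30.3
```

```bash
python3 -c "
from h import *
f()"
```

```text
21.425 [-0.1644  0.003   0.0526] F [-3.6, -2.1, 4.9] [-0.59  0.52 -0.11]
```

Call:
{"op": "send_rows", "data": {
  "plan": [
    [[0,-0.0017,0],[0,0,0],1],
    [[0,-0.0017,0],[0,0,0],1],
    [[0,-0.0017,0],[0,0,0],1],
    [[0,-0.0017,0],[0,0,0],1]
  ]
}}

```text
t: 21.92
tool_pos: [0.5006, -0.0655, 0.0527]
tcp_rot: [0.997, 0.082, -0.0, -0.0]
force: [-2.9, -3.7, 5.1]
finger_gap: 0.155
gripper_force: 30.3
```

```bash
python3 -c "
from h import *
f()"
```

```text
21.925 [-0.1644  0.005   0.0527] F [-3.4, -3.1, 5.1] [-0.69  0.54 -0.09]
```

Call:
{"op": "send_rows", "data": {
  "plan": [
    [[0,-0.0015,0],[0,0,0],1],
    [[0,-0.0015,0],[0,0,0],1],
    [[0,-0.0015,0],[0,0,0],1]
  ]
}}

```text
t: 22.3
tool_pos: [0.5004, -0.0641, 0.0526]
tcp_rot: [0.997, 0.082, -0.0, -0.0]
force: [-3.6, -2.8, 4.5]
finger_gap: 0.164
gripper_force: 30.3
```

```bash
python3 -c "
from h import *
f()"
```

```text
22.3 [-0.1644  0.0064  0.0526] F [-4.0, -2.2, 4.5] [-0.63  0.53 -0.09]
```

Call:
{"op": "send_rows", "data": {
  "plan": [
    [[0,-0.0015,0],[0,0,0],1],
    [[0,-0.0015,0],[0,0,0],1],
    [[0,-0.0015,0],[0,0,0],1]
  ]
}}

```text
t: 22.68
tool_pos: [0.5001, -0.0628, 0.0526]
tcp_rot: [0.997, 0.082, -0.0, -0.0]
force: [-3.3, -3.0, 4.7]
finger_gap: 0.156
gripper_force: 30.3
```

```bash
python3 -c "
from h import *
f()"
```

```text
22.675 [-0.1644  0.0077  0.0526] F [-3.7, -2.4, 4.7] [-0.64  0.59 -0.09]
```

Call:
{"op": "send_rows", "data": {
  "plan": [
    [[0,-0.0013,0],[0,0,0],1],
    [[0,-0.0013,0],[0,0,0],1],
    [[0,-0.0013,0],[0,0,0],1]
  ]
}}

```text
t: 23.05
tool_pos: [0.5, -0.0616, 0.0526]
tcp_rot: [0.997, 0.082, -0.0, -0.0]
force: [-3.5, -3.3, 4.5]
finger_gap: 0.158
gripper_force: 30.3
```

```bash
python3 -c "
from h import *
f()"
```

```text
23.05 [-0.1644  0.0089  0.0526] F [-4.0, -2.6, 4.5] [-0.65  0.54 -0.1 ]
```

Call:
{"op": "send_rows", "data": {
  "plan": [
    [[0,-0.0013,0],[0,0,0],1],
    [[0,-0.0013,0],[0,0,0],1],
    [[0,-0.0013,0],[0,0,0],1]
  ]
}}

```text
t: 23.42
tool_pos: [0.4998, -0.0605, 0.0526]
tcp_rot: [0.997, 0.082, -0.0, 0.0]
force: [-2.9, -3.5, 4.7]
finger_gap: 0.158
gripper_force: 30.3
```

```bash
python3 -c "
from h import *
f()"
```

```text
23.425 [-0.1644  0.01    0.0526] F [-3.4, -3.0, 4.7] [-0.63  0.5  -0.15]
```

Call:
{"op": "send_rows", "data": {
  "plan": [
    [[0,-0.001,0],[0,0,0],1],
    [[0,-0.001,0],[0,0,0],1],
    [[0,-0.001,0],[0,0,0],1]
  ]
}}

```text
t: 23.8
tool_pos: [0.4996, -0.0596, 0.0526]
tcp_rot: [0.997, 0.082, -0.0, -0.0]
force: [-3.0, -3.3, 6.0]
finger_gap: 0.163
gripper_force: 30.3
```

```bash
python3 -c "
from h import *
f()"
```

```text
23.8 [-0.1644  0.0109  0.0526] F [-3.5, -2.8, 6.0] [-0.64  0.55 -0.12]
```

Call:
{"op": "send_rows", "data": {
  "plan": [
    [[0,-0.001,0],[0,0,0],1],
    [[0,-0.001,0],[0,0,0],1],
    [[0,-0.001,0],[0,0,0],1]
  ]
}}

```text
t: 24.18
tool_pos: [0.4995, -0.0587, 0.0526]
tcp_rot: [0.997, 0.082, -0.0, -0.0]
force: [-2.3, -3.0, 5.6]
finger_gap: 0.155
gripper_force: 30.3
```

```bash
python3 -c "
from h import *
f()"
```

```text
24.175 [-0.1644  0.0119  0.0526] F [-2.8, -2.6, 5.6] [-0.65  0.49 -0.08]
```

Call:
{"op": "send_rows", "data": {
  "plan": [
    [[0,-0.001,0],[0,0,0],1],
    [[0,-0.001,0],[0,0,0],1],
    [[0,-0.001,0],[0,0,0],1]
  ]
}}

```text
t: 24.55
tool_pos: [0.4993, -0.0578, 0.0526]
tcp_rot: [0.997, 0.082, -0.0, -0.0]
force: [-2.8, -2.3, 5.3]
finger_gap: 0.156
gripper_force: 30.3
```

```bash
python3 -c "
from h import *
f()"
```

```text
24.55 [-0.1644  0.0128  0.0526] F [-3.1, -1.8, 5.3] [-0.62  0.51 -0.13]
```

Call:
{"op": "send_rows", "data": {
  "plan": [
    [[0,-0.001,0],[0,0,0],1],
    [[0,-0.001,0],[0,0,0],1]
  ]
}}

```text
t: 24.8
tool_pos: [0.4992, -0.0573, 0.0526]
tcp_rot: [0.997, 0.082, -0.0, -0.0]
force: [-3.5, -2.9, 4.5]
finger_gap: 0.156
gripper_force: 30.3
```

```bash
python3 -c "
from h import *
f()"
```

```text
24.8 [-0.1644  0.0133  0.0526] F [-3.9, -2.3, 4.5] [-0.6   0.55 -0.14]
```

Call:
{"op": "send_rows", "data": {
  "plan": [
    [[0,-0.001,0],[0,0,0],1],
    [[0,-0.001,0],[0,0,0],1],
    [[0,-0.001,0],[0,0,0],1]
  ]
}}

```text
t: 25.18
tool_pos: [0.4991, -0.0564, 0.0526]
tcp_rot: [0.997, 0.082, -0.0, -0.0]
force: [-3.3, -2.9, 4.6]
finger_gap: 0.16
gripper_force: 30.3
```

```bash
python3 -c "
from h import *
f()"
```

```text
25.175 [-0.1645  0.0143  0.0526] F [-3.8, -2.4, 4.6] [-0.62  0.54 -0.19]
```

Call:
{"op": "send_rows", "data": {
  "plan": [
    [[0,-0.001,0],[0,0,0],1],
    [[0,-0.001,0],[0,0,0],1],
    [[0,-0.001,0],[0,0,0],1]
  ]
}}

```text
t: 25.55
tool_pos: [0.499, -0.0555, 0.0526]
tcp_rot: [0.997, 0.082, -0.0, -0.0]
force: [-2.9, -3.4, 4.4]
finger_gap: 0.158
gripper_force: 30.3
```

```bash
python3 -c "
from h import *
f()"
```

```text
25.55 [-0.1644  0.0151  0.0526] F [-3.5, -2.8, 4.4] [-0.6   0.6  -0.14]
```

Call:
{"op": "send_rows", "data": {
  "plan": [
    [[0,-0.001,0],[0,0,0],1],
    [[0,-0.001,0],[0,0,0],1]
  ]
}}

```text
t: 25.8
tool_pos: [0.4989, -0.0549, 0.0526]
tcp_rot: [0.997, 0.082, -0.0, -0.0]
force: [-3.6, -3.0, 4.9]
finger_gap: 0.157
gripper_force: 30.3
```

```bash
python3 -c "
from h import *
f()"
```

```text
25.8 [-0.1644  0.0157  0.0526] F [-4.1, -2.4, 4.9] [-0.62  0.54 -0.11]
```

Call:
{"op": "send_rows", "data": {
  "plan": [
    [[0,-0.001,0],[0,0,0],1],
    [[0,-0.001,0],[0,0,0],1],
    [[0,-0.001,0],[0,0,0],1]
  ]
}}

```text
t: 26.18
tool_pos: [0.4988, -0.0545, 0.0526]
tcp_rot: [0.997, 0.082, -0.0, 0.001]
force: [-2.6, -6.0, 3.5]
finger_gap: 0.158
gripper_force: 30.2
```

```bash
python3 -c "
from h import *
f()"
```

```text
26.175 [-0.1644  0.0161  0.0526] F [-3.5, -5.5, 3.5] [-1.21  0.56 -0.13]
```

The bar has touched: about 3 N more than sliding friction, at the predicted position. I'll hold and confirm.

Call:
{"op": "send_rows", "data": {
  "plan": [
    [[0,0,0],[0,0,0],1],
    [[0,0,0],[0,0,0],1]
  ]
}}

```text
t: 26.42
tool_pos: [0.4988, -0.0545, 0.0526]
tcp_rot: [0.997, 0.082, -0.0, 0.0]
force: [-3.8, -5.2, 4.9]
finger_gap: 0.157
gripper_force: 30.2
```

```bash
python3 -c "
from h import *
f();chk()"
```

```text
26.425 [-0.1644  0.0161  0.0526] F [-4.6, -4.6, 4.9] [-1.15  0.48 -0.13]
t 26.425 tcp rig [-0.1644  0.0161  0.0526] Frig [-4.6, -4.6, 4.9] gap 0.157
box 278 px 295.3 157.7 rig [-0.0288  0.0857  0.0798]
foam 748 px 347.0 107.5 rig [ 0.0365 -0.0334  0.1539]
deck angle 0.4619 hinge top z 0.0522 1410
angle from tcp 0.277
side box 15 px 348.9 172.4 rig [-0.0412  0.072   0.0794]
side foam 159 px 400.1 177.4 rig [ 0.0113 -0.0375  0.1424]
```

Steady. I'll release and retreat straight up.

Call:
{"op": "send_rows", "data": {
  "plan": [
    [[0,0,0],[0,0,0],0.7],
    [[0,0,0],[0,0,0],0.4],
    [[0,0,0],[0,0,0],0.4],
    [[0,0,0],[0,0,0],0.4]
  ]
}}

```text
t: 27.02
tool_pos: [0.4988, -0.0539, 0.0526]
tcp_rot: [0.997, 0.082, 0.0, -0.0]
force: [1.0, 0.3, -0.1]
finger_gap: 0.601
gripper_force: 0.0
```

Call:
{"op": "send_rows", "data": {
  "plan": [
    [[0,0,-0.03],[0,0,0],0.4],
    [[0,0,-0.1],[0,0,0],0.4],
    [[0,0,-0.1],[0,0,0],0.4],
    [[0,0,-0.1],[0,0,0],0.4],
    [[-0.1,0,-0.1],[0,0,0],0.4],
    [[-0.15,0,0],[0,0,0],0.4],
    [[-0.15,0,0],[0,0,0],0.4],
    [[0,0,0],[0,0,0],0.4]
  ]
}}

```text
t: 28.02
tool_pos: [0.3779, -0.0734, 0.1822]
tcp_rot: [0.997, 0.081, -0.0, -0.0]
force: [1.0, 0.1, 0.2]
finger_gap: 0.601
gripper_force: 0.0
```

```bash
python3 -c "
from h import *
c=chk();cv2.imwrite('pics/s4.png',cv2.resize(c['image'][120:340,260:500,::-1],None,fx=2.7,fy=2.7))
P=rig(pts(c))
a=P[((P>(-.185,-.05,.075))&(P<(-.145,.08,.1))).all(-1)];print('post',len(a),np.percentile(a,[2,50,98],axis=0).round(4).tolist())"
```

```text
t 28.025 tcp rig [-0.2868  0.0171  0.1822] Frig [1.0, -0.0, 0.2] gap 0.601
box 279 px 295.3 157.6 rig [-0.0287  0.0857  0.0798]
foam 896 px 345.0 109.7 rig [ 0.032  -0.0268  0.1511]
deck angle 0.4645 hinge top z 0.0518 3330
angle from tcp 1.0172
side box 18 px 349.1 172.5 rig [-0.0414  0.0708  0.0798]
side foam 167 px 399.9 177.2 rig [ 0.0114 -0.0373  0.1427]
post 96 [[-0.1747, 0.0075, 0.0755], [-0.1651, 0.0119, 0.0853], [-0.1537, 0.0216, 0.0885]]
```

View pics/s4.png

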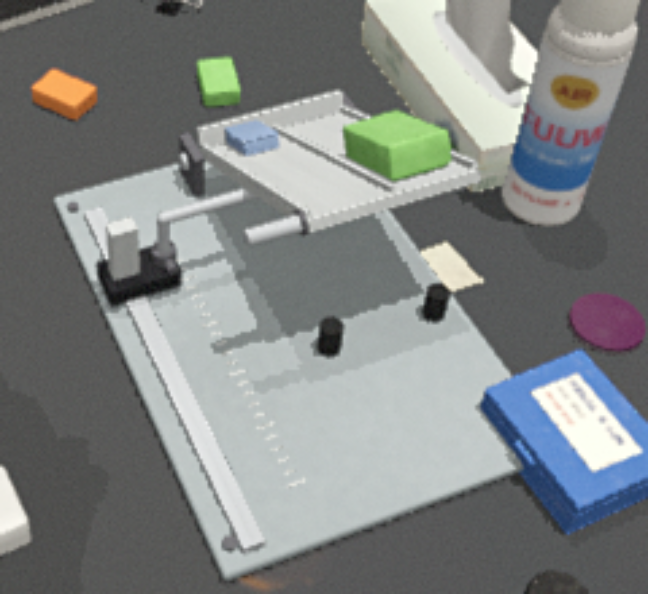

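The blue box is at the fence, crop (250,137), and the foam is still up-slope at (397,145). The bar at (200,207) reaches under the ramp, whose angle is unchanged at 0.4645 rad by camera. The arm is clear, so I'll hand in.

```bash
python3 -c "
from h import *
print(robot.close_job())"
```

```text
the job is handed in; nothing more can be done
None
```

The job is handed in: the flat box let go at about 0.46 rad, the foam rest stayed put, and the ramp stands at that angle with the index left bearing on its underside at about 2–3 N, measured before I let go.

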